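Load the spring magazine with two blanks

TASK

Load the spring-loaded blank magazine for the engraver: lay the dark walnut blank flat in its mouth and press it down until both brass latches snap out over it, and let go of it; then load the orange amber-resin blank on top of it in the same way, so that both stay latched down in the magazine with walnut underneath. Leave the pale birch blank and the other things on the table where they are.

Things in the scene. Friction and masses are not known exactly. Their poses are not given: they have to be found in the camera images.
- walnut_mid (a point): Centre of the dark-brown walnut blank, a plain bar 110 mm long (its x axis), 40 mm wide (y), 26 mm thick (z), 60 to 110 g, lying flat on a green mat 3 mm thick (centre 16 mm above the table). Either end may go either way.
- amber_mid (a point): Centre of the orange amber-resin blank, same size (110 x 40 x 26 mm, x long, y wide, z up), 90 to 160 g, lying flat on the same mat.
- birch_mid (a point): Centre of the pale birch blank, same size, lying on the same mat; not needed, to be left alone.
- latch_level (a point): Point on the vertical centre line of the fixed magazine (blue base 200 x 90 x 10 mm), 85 mm above the table, level with the flat undersides of its two brass latch noses. x runs along the magazine (a blank's long side goes along it), y across, z up. Well 114 x 44 mm inside: 2 mm play on each side of a blank. A latched blank has its top level with this point, its centre 13 mm below.
- mouth (a point): Centre of the magazine's mouth, 120 mm above the table, top of the straight guides (end walls and corner flanges); flared lips go up to 133 mm. The long sides (y) are open over the middle 74 mm from the base up, room for fingers. A blank laid in rests on the noses' ramps, its underside 20 mm below this point (17 to 23 if off centre), its top 6 mm above.
- ramp_far (a point): Tip of the brass latch nose at the +x end, 4 mm above its flat underside; each nose stands 8 mm into the well, 24 mm wide, with a 60 degree ramp above. Pressing on the middle of a blank's top, e.g. with closed fingertips, forces the noses back (under 15 N in all); with its top 4 to 7 mm below the undersides they snap out over it. Not latched, it rises again when let go. A second blank pushes the first 26 mm down.
- latch_far (a joint): Travel in m of the brass spring latch at the magazine's +x end: 0 = nose fully out into the well (latched), grows to about 0.008 while a blank's end holds it back. It has a red knob outside the end wall which moves out with it.
- latch_near (a joint): The same for the latch at the magazine's -x end.
- follower (a joint): Depth in m of the yellow spring plate that carries the blanks: 0 = top of its travel, its upper face level with the noses' undersides; about 0.026 with one blank latched, 0.052 with two; stop at 0.060. Spring: 3 N at 0 plus 150 N/m, so about 7 N with one blank and 11 N with two.
- drill: Red and black cordless drill standing on its battery at the right side of the table, 210 mm high, to be left alone; origin under its centre.
- phone: Black phone 75 x 155 x 9 mm lying at the far side of the table, to be left alone; origin under its centre.
- pliers_blue: Pliers with blue handles, about 170 mm long, lying at the far side, to be left alone; origin near their pivot, underside.
- pliers_red: Pliers with red handles, same size, to be left alone.
- bowl: White bowl 130 mm across, 45 mm high, on the left, to be left alone; origin under its centre.
- bangle_wood: Dark wooden ring 72 mm across, 8 mm high, lying on the left, to be left alone.
- bangle_resin: Amber-coloured ring 72 mm across, 8 mm high, lying on the left, to be left alone.
There are look-alikes about, which are no part of the job. What is shaped like the part that bears amber_mid but pink is not meant. What is shaped like the part that bears walnut_mid but pink is not meant.

How it is judged:
On the way, in this order (a step that is already met when the one before it is completed fails the run):
1. the walnut blank alone is latched down in the magazine and let go (x of walnut_mid in the frame of latch_level between -0.006 and 0.006 m and y of walnut_mid in the frame of latch_level between -0.006 and 0.006 m and z of walnut_mid in the frame of latch_level between -0.02 and -0.0105 m and angle between walnut_mid's own z axis and vertical below 0.07 rad and angle between the x axis of walnut_mid and the x axis of latch_level, either way round below 0.12 rad and value of joint each of latch_far, latch_near below 0.003 m and contact force between the fingers and walnut below 0.5 N and linear speed of walnut below 0.02 m/s), for 0.2 s.
2. the amber blank is latched down on top of the walnut one (x of amber_mid in the frame of latch_level between -0.006 and 0.006 m and y of amber_mid in the frame of latch_level between -0.006 and 0.006 m and z of amber_mid in the frame of latch_level between -0.02 and -0.0105 m and angle between each of amber_mid, walnut_mid's own z axis and vertical below 0.07 rad and angle between the x axis of each of amber_mid, walnut_mid and the x axis of latch_level, either way round below 0.12 rad and x of walnut_mid in the frame of latch_level between -0.006 and 0.006 m and y of walnut_mid in the frame of latch_level between -0.006 and 0.006 m and z of walnut_mid in the frame of latch_level between -0.048 and -0.035 m and value of joint each of latch_far, latch_near below 0.003 m), for 0.2 s.
At the end, for the whole second after the job is handed in: Both blanks lie flat (within 0.07 rad) and at rest in the magazine, centred within 6 mm, walnut underneath; the amber blank's top is no more than 2.5 mm above (and 7 mm below) the latch noses' undersides, the walnut centre 35 to 48 mm below them, and both latches are out (less than 3 mm) (all of step 2 and linear speed of each of amber, walnut below 0.02 m/s); the robot touches nothing.
It fails at once if the birch blank is moved more than 30 mm (distance of birch_mid from where it was at the start of the episode above 0.03 m).
It fails at once if a bystander is moved more than 30 mm or the drill tipped over (distance of any of drill, phone, pliers_blue, pliers_red, bowl, bangle_wood, bangle_resin from where it was at the start of the episode above 0.03 m or angle between drill's own z axis and vertical above 0.35 rad).
It also fails if it takes over 72 s, if anything falls off the work surface, if the arm or the gripper's body presses on something with over 40 N, if the wrist force passes 120 N, or if a joint passes its speed limit or range.

ROBOT

A 7-joint arm with a two-finger parallel gripper is mounted at the origin on the work surface. World frame = base frame: x ahead of the robot, y to its left, z up, the work surface at z = 0. Lengths are in m, angles in rad, forces in N, time in s.
With the tool pointing down it reaches from about 0.425 to 0.925 m from the base axis. Payload 6.8 kg.
Tool frame: the origin (TCP) lies midway between the tips of the shut fingers; the grasp point (between the pads) lies 19 mm behind it; z points along the fingers, y is the line along which they close (so a half turn about z gives the same grasp; the last joint's range is limited). The gripper opens to 85 mm and grips with 20 to 120 N. Pads are 22 mm wide; open, the fingers measure 114 mm over their backs; the gripper's body (76 mm by 85 mm) begins 54 mm behind the grasp point. The pads swing forward as they close: fully open they stand 13 mm farther back than shut.
Start: joints at [-1.234, 0.477, 0.022, 1.555, -0.011, 1.109, -0.083], TCP at [0.29, 0.609, 0.208] pointing down, gripper open.
Joint ranges: [-2.96, 2.96], [-0.34, 2.1], [-1.41, 1.46], [0.24, 2.44], [-1.37, 4.51], [0.17, 1.92], [-2.96, 2.96]. Speed limits (rad/s): [2.39, 2.39, 3.14, 3.14, 3.14, 3.14, 3.14].

INTERFACE

Orientations are given as a unit quaternion [w, x, y, z].
In Python, from station import bot, eyes, ticket gives the robot as it stands.
- The arm moves only by the shell command python3 -m crank 'ROWS' [FORCE]. ROWS is text: rows parted by semicolons, each of 7 numbers parted by spaces: the shift along the tool's x, y, z in units of 0.5 m (1.0 is 0.5 m), then the turn, a rotation vector about the tool's x, y, z in units of 180 degrees (1.0 is 180 degrees), then the closure, from 0 (fully open) to 1 (shut). A call has 1 to 20 rows; each row is the pose to reach, as a shift and turn from the pose commanded when the call began, along the tool's axes at that moment, turning the shorter way round; what a row does not reach only later rows make up. A row lasts 1/10 s, in which the tool goes at most 50 mm and 8.59 degrees, less where a joint would pass 70% of its speed; a pose out of reach is approached as far as the arm can. A call with a number of a shift or a turn outside -1 to 1 is refused whole. A call with a gripper value outside its range is refused whole. The fingers move at their own pace and stop on an object; FORCE is the grip in N (left out, the last holds). Time passes only in rows, so rows that repeat a pose let the fingers close. It gives the time, the measured TCP pose, the force, the opening and the grip force at its end, in the units of the state.
- bot.get_obs(): the state, without advancing time (a new reading comes with each control period).
- eyes.read_camera(name): name is "scene" or "top" or "wrist"; returns a dict with "image" (420x560x3 uint8, red, green, blue), "K" (3x3 intrinsics, pixels), "R" (3x3) and "t" (3): a world point X has camera coordinates R X + t. Camera axes: x right, y down, z forward; pixel columns grow to the right and rows downward; lengths in m; the calibration is good to about 2 mm. A picture is of the moment at which its call begins. There is no depth.
- ticket.hand_in(): hands the job in; it is judged then, once.
The state is a dict: "t": time; "q": joint angles; "joint_vel": joint speeds; "joint_torque": joint torques, N m; "eef_pos": TCP position; "tool_rot": TCP orientation; "contact_force": force on the tool from outside, world axes, zero at the start; "torque": the same for the moment, N m; "gripper_width": opening from 0.0 (shut) to 1.0 (fully open); "grasp_force": force on a finger pad.
Only numpy, scipy, OpenCV 4.12 (cv2) and the standard library are available. Lean on these libraries where they do the work, as an engineer would, in place of code of your own. Each camera call takes 0.05 s, during which the arm holds its last target. There are 200 camera calls.

## Working session

There is one attempt and no reset: what is moved stays moved. The work goes in short steps, Python scripts to look and compute and a shell command to move; the robot and the scene stay as the last step left them, time stands still between calls to the robot, and variables do not carry over. Pictures are saved under pics/ and viewed, at most 10 in all, crops included, and the job is handed in when it is done.

```bash
mkdir -p pics; ls
python3 - <<'E'
from station import bot,eyes
import cv2,numpy as np
for n in("scene","top"):
    d=eyes.read_camera(n); cv2.imwrite(f"pics/{n}0.png",d["image"][:,:,::-1]); np.savez(f"{n}.npz",**d)
    print(n,d["K"].tolist(),d["R"].round(4).tolist(),d["t"].round(4).tolist())
o=bot.get_obs(); print(o)
E
```

```text
pics
scene [[383.4634178133191, 0.0, 277.7542364553933], [0.0, 383.4634178133191, 206.9845677786649], [0.0, 0.0, 1.0]] [[-0.5129, 0.8585, 0.002], [0.7125, 0.4269, -0.5569], [-0.4789, -0.2842, -0.8306]] [0.2541, -0.3036, 1.371]
top [[493.32238855855616, 0.0, 281.8927525688081], [0.0, 493.32238855855616, 202.99644140048284], [0.0, 0.0, 1.0]] [[-0.0113, -0.9999, 0.0066], [-0.995, 0.0106, -0.0989], [0.0988, -0.0077, -0.9951]] [-0.0018, 0.5249, 1.726]
{'t': 0.1, 'q': array([-1.23410356,  0.47774875,  0.0223256 ,  1.55634402, -0.01150968,
        1.10930033, -0.08307127]), 'joint_vel': array([-2.59842687e-03, -1.64442386e-03, -5.31596706e-05, -2.18388110e-03,
        7.39804649e-05, -6.40025171e-04, -1.24516052e-03]), 'joint_torque': array([ 4.07910295e-03, -5.97764146e+01,  1.61345713e+00, -2.81950557e+01,
        1.27938436e-02,  5.03298841e-03, -1.60472467e-05]), 'eef_pos': array([0.2901865 , 0.6088056 , 0.20690525]), 'tool_rot': array([-1.32328050e-04,  2.20538433e-01,  9.75377927e-01, -8.25815963e-04]), 'contact_force': array([0.45864024, 0.057281  , 0.04259455]), 'torque': array([-0.03089745, -0.00557053,  0.02594416]), 'grasp_force': 0.0, 'gripper_width': 0.9981114132724301}
```

View pics/top0.png

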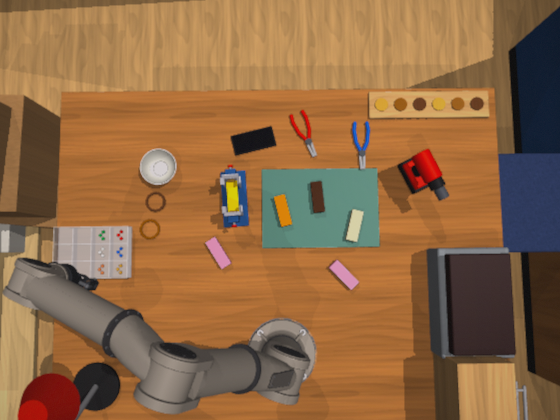

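View pics/scene0.png

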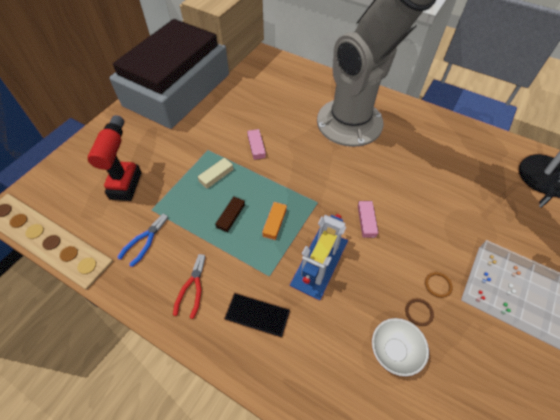

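Top view: walnut is the dark bar at (317,197), amber the orange bar at (283,211) and birch the pale bar at (355,226). The magazine is at (233,197). The pink bars at (218,253) and (344,275) are the look-alikes, and the bangles and small discs aren't bars. I'll confirm in one enlarged crop and measure by colour.

```bash
cat > h.py <<'E'
import numpy as np,cv2
from scipy.spatial.transform import Rotation as Ro
def ray(d,uv,z):
    "world points of pixels at height z"
    uv=np.atleast_2d(uv).astype(float); R,t,K=d["R"],d["t"],d["K"]
    v=np.c_[uv,np.ones(len(uv))]@np.linalg.inv(K).T@R; c=-R.T@t
    return c+v*((z-c[2])/v[:,2])[:,None]
def proj(d,X):
    p=(np.atleast_2d(X)@d["R"].T+d["t"])@d["K"].T; return p[:,:2]/p[:,2:]
def rect(d,mask,z):
    c=max(cv2.findContours(mask.astype(np.uint8),cv2.RETR_EXTERNAL,cv2.CHAIN_APPROX_NONE)[0],key=cv2.contourArea)
    P=ray(d,c[:,0],z)[:,:2]; (x,y),(w,h),a=cv2.minAreaRect((P*1000).astype(np.float32))
    if w<h: w,h,a=h,w,a+90
    return x/1000,y/1000,w,h,(a+90)%180-90
E
python3 - <<'E'
import numpy as np,cv2
from h import *
for n in("top","scene"):
    d=dict(np.load(n+".npz")); im=d["image"]; hsv=cv2.cvtColor(im,cv2.COLOR_RGB2HSV).astype(int)
    H,S,V=[hsv[...,i] for i in range(3)]
    roi=np.zeros(H.shape,bool)
    if n=="top": roi[172:244,265:376]=1
    else: roi[165:245,185:300]=1
    for k,m in dict(walnut=(V<75),amber=(H<20)&(S>180)&(V>150),birch=(H<35)&(V>150)&(S<130)).items():
        print(n,k,np.round(rect(d,m&roi,.029),4))
d=dict(np.load("top.npz")); a=cv2.resize(d["image"][155:265,205:385,::-1],None,fx=4,fy=4,interpolation=cv2.INTER_CUBIC)
d=dict(np.load("scene.npz")); b=cv2.resize(d["image"][205:305,280:360,::-1],None,fx=6,fy=6,interpolation=cv2.INTER_CUBIC)
cv2.imwrite("pics/ct.png",a);cv2.imwrite("pics/cs.png",b)
E
```

```text
top walnut [  0.539   -0.1164 109.8235  34.0764  22.0995]
top amber [ 4.992000e-01 -9.100000e-03  1.085382e+02  3.873600e+01  1.339910e+01]
top birch [  0.4432  -0.2623 109.5958  39.4589 -14.034 ]
scene walnut [  0.5523  -0.1267 117.5153  47.1345   5.3019]
scene amber [ 5.03400e-01 -5.80000e-03  1.08467e+02  3.66531e+01  1.32250e+01]
scene birch [  0.4475  -0.2621 108.5319  41.9014 -14.2566]
```

View pics/ct.png

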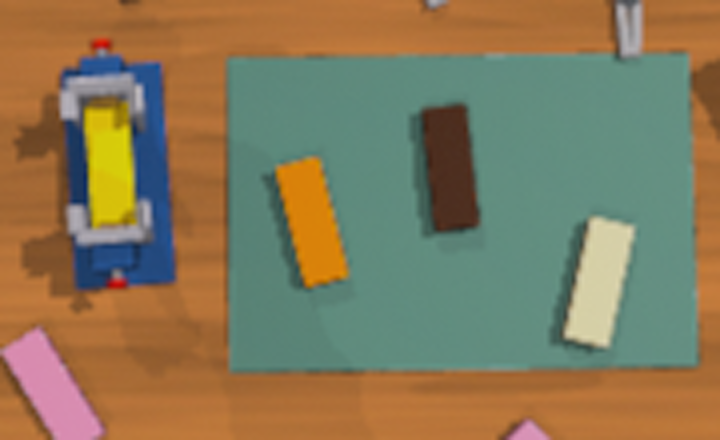

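View pics/cs.png

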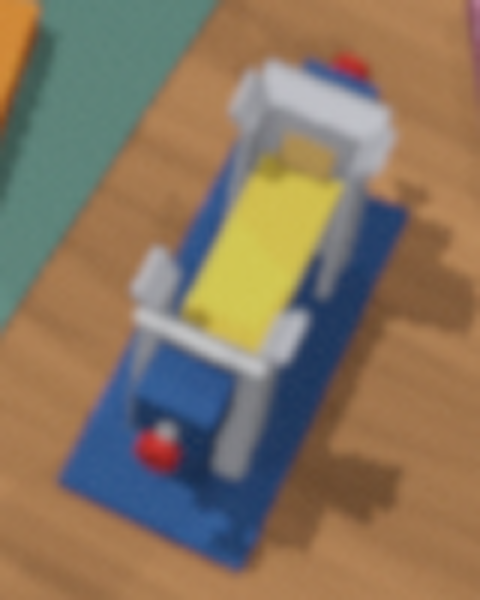

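The crops confirm walnut as the dark brown bar (crop corners 422,108 / 465,103 / 479,226 / 435,232), amber as the orange bar and birch as the pale one. The magazine's blue base corners in the top crop are 62,70 / 162,62 / 175,282 / 77,289. In the scene crop they are 60,483 / 242,570 / 408,205.

Run:
```python
from h import *
from station import eyes,bot
T=dict(np.load("top.npz"));S=dict(np.load("scene.npz"))
print("cams",-T["R"].T@T["t"],-S["R"].T@S["t"])
tp=lambda l:np.array(l)/4+[205-.375,155-.375]
w=ray(T,tp([(422,108),(465,103),(479,226),(435,232)]),.029)[:,:2]
print("walnut",w.round(4).tolist(),w.mean(0),np.linalg.norm(np.diff(w,axis=0),axis=1))
b=ray(T,tp([(62,70),(162,62),(175,282),(77,289)]),.01)[:,:2]
print("base",b.round(4).tolist(),b.mean(0),np.linalg.norm(np.diff(b,axis=0),axis=1))
s=ray(S,np.array([(60,483),(242,570),(408,205)])/6+[280-.4,205-.4],.01)[:,:2]
print("sc",s.round(4).tolist(),(s[0]+s[2])/2,np.linalg.norm(np.diff(s,axis=0),axis=1))
for p in(b,s):
  for i in range(len(p)-1): v=p[i+1]-p[i]; print(np.degrees(np.arctan2(v[1],v[0])).round(1),end=' ')
o=bot.get_obs();print(o["eef_pos"],Ro.from_quat(o["tool_rot"],scalar_first=True).as_matrix().round(3))
```

```text
cams [0.3517687  0.00582395 1.7693578 ] [1.00321664 0.30115564 0.96909557]
walnut [[0.5999, -0.109], [0.604, -0.1474], [0.494, -0.1577], [0.4891, -0.1186]] [ 0.54676336 -0.13317423] [0.03861381 0.11053089 0.03937223]
base [[0.6406, 0.2136], [0.6469, 0.1235], [0.4484, 0.1127], [0.4431, 0.2]] [0.54473311 0.16246012] [0.09029137 0.19884965 0.08746577]
sc [[0.648, 0.1277], [0.6421, 0.215], [0.4415, 0.1999]] [0.54470481 0.16380807] [0.08750324 0.20121745]
-86.0 -176.9 93.5 93.8 -175.7 [0.2901865  0.6088056  0.20690525] [[-0.903  0.43  -0.001]
 [ 0.43   0.903 -0.002]
 [-0.    -0.002 -1.   ]]
```

```bash
cat >> h.py <<'E'
def plan(p,yaw,bot):
    "units from measured pose to TCP p, tool x at world yaw (deg), pointing down"
    o=bot.get_obs(); A=Ro.from_quat(o["tool_rot"],scalar_first=True)
    c,s=np.cos(np.radians(yaw)),np.sin(np.radians(yaw))
    B=Ro.from_matrix(np.array([[c,s,0],[s,-c,0],[0,0,-1]]))
    d=np.array(p)-o["eef_pos"]
    print("t",round(o["t"],2),"eef",o["eef_pos"].round(4),"w",round(o["gripper_width"],3),"F",o["contact_force"].round(1),
      "shift",(A.inv().apply(d)/.5).round(4),"rot",((A.inv()*B).as_rotvec()/np.pi).round(4),"rows>=",int(max(np.linalg.norm(d)/.05,np.degrees((A.inv()*B).magnitude())/8.59))+1)
E
python3 -c "
from h import *;from station import bot
plan((.545,.163,.33),183.9,bot)"
```

```text
t 0.1 eef [0.2902 0.6088 0.2069] w 0.998 F [0.5 0.1 0. ] shift [-0.8437 -0.586  -0.2451] rot [-5.000e-04 -1.000e-04 -1.632e-01] rows>= 11
```

```bash
python3 -m crank '-0.1 -0.07 -0.1 0 0 -0.02 0;-0.844 -0.586 -0.245 0 0 -0.163 0;-0.844 -0.586 -0.245 0 0 -0.163 0;-0.844 -0.586 -0.245 0 0 -0.163 0;-0.844 -0.586 -0.245 0 0 -0.163 0;-0.844 -0.586 -0.245 0 0 -0.163 0;-0.844 -0.586 -0.245 0 0 -0.163 0;-0.844 -0.586 -0.245 0 0 -0.163 0;-0.844 -0.586 -0.245 0 0 -0.163 0;-0.844 -0.586 -0.245 0 0 -0.163 0;-0.844 -0.586 -0.245 0 0 -0.163 0;-0.844 -0.586 -0.245 0 0 -0.163 0;-0.844 -0.586 -0.245 0 0 -0.163 0;-0.844 -0.586 -0.245 0 0 -0.163 0;-0.844 -0.586 -0.245 0 0 -0.163 0;-0.844 -0.586 -0.245 0 0 -0.163 0;-0.844 -0.586 -0.245 0 0 -0.163 0'
python3 - <<'E'
from h import *;from station import bot,eyes
d=eyes.read_camera("wrist"); np.savez("w1.npz",**d); cv2.imwrite("pics/w1.png",d["image"][:,:,::-1])
plan((.547,-.133,.15),185.5,bot)
print(-d["R"].T@d["t"], proj(d,[(.5447,.163,.12),(.5447+.057,.1669,.133),(.5447-.057,.1591,.133),(.547,-.133,.029)]))
E
```

```text
t: 1.8
eef_pos: [0.5449, 0.164, 0.3302]
tool_rot: [-0.0, -0.034, 0.999, -0.0]
contact_force: [-0.8, 0.3, 0.5]
gripper_width: 1.002
grasp_force: 0.0
t 1.85 eef [0.545  0.1638 0.3302] w 1.0 F [ 0.  -0.5 -0.1] shift [ 0.0365 -0.5926  0.3604] rot [ 0.     -0.0001 -0.0088] rows>= 7
[0.4759673  0.15952141 0.49600713] [[276.69322803 180.07706151]
 [276.68938872 225.13046749]
 [276.62949662 134.99202656]
 [ 89.47265722 158.37663315]]
```

View pics/w1.png

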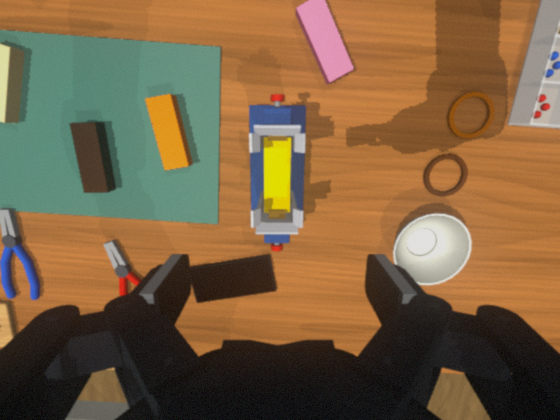

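Wrist view: the magazine is centred at about column 277, with lips at rows 125–233 and red knobs at (277,98) and (277,247). That matches the prediction. Next I'll refine it from the knobs and the plate, and the blanks by colour.

Run:
```python
from h import *
d=dict(np.load("w1.npz")); hsv=cv2.cvtColor(d["image"],cv2.COLOR_RGB2HSV).astype(int);H,S,V=[hsv[...,i] for i in range(3)]
def cen(m,r):
    z=np.zeros_like(m);z[r[0]:r[1],r[2]:r[3]]=m[r[0]:r[1],r[2]:r[3]];p=np.argwhere(z)[:,::-1];return p.mean(0),len(p)
red=((H<8)|(H>172))&(S>150)&(V>90)
a,b=cen(red,(88,110,262,292)),cen(red,(236,256,262,292)); print(a,b)
P=ray(d,[a[0],b[0]],.09);print(P,P.mean(0),np.degrees(np.arctan2(*(P[1]-P[0])[[1,0]])),np.linalg.norm(P[1]-P[0]))
y=(abs(H-29)<4)&(S>180)&(V>150); roi=np.zeros_like(y);roi[120:230,255:300]=1
print("plate",rect(d,y&roi,.085))
lip=(S<60)&(V>110);roi[:]=0;roi[112:240,245:312]=1
print("lip",rect(d,lip&roi,.133))
g=(V<75);roi[:]=0;roi[118:196,68:118]=1
r0=cv2.resize(d["image"][85:205,65:195,::-1],None,fx=5,fy=5,interpolation=cv2.INTER_CUBIC);
r1=cv2.resize(d["image"][90:258,237:317,::-1],None,fx=3.57,fy=3.57,interpolation=cv2.INTER_CUBIC)
r=np.zeros((600,140+800-140,3),np.uint8); r[:,:650]=r0[:600]; cv2.imwrite("pics/w1c.png",r0)
```

```text
(array([277.        ,  97.13793103]), 87) (array([276.04761905, 247.33333333]), 63)
[[0.44143604 0.15630432 0.09      ]
 [0.65157451 0.16918578 0.09      ]] [0.54650528 0.16274505 0.09      ] 3.5078346606631516 0.210532913563509
plate (0.5432504272460937, 0.16291288757324218, 100.62667083740234, 36.24661636352539, 3.4236679077148438)
lip (0.49336212158203124, 0.15942234802246094, 69.30799865722656, 39.40228271484375, -80.58635520935059)
```

View pics/w1c.png

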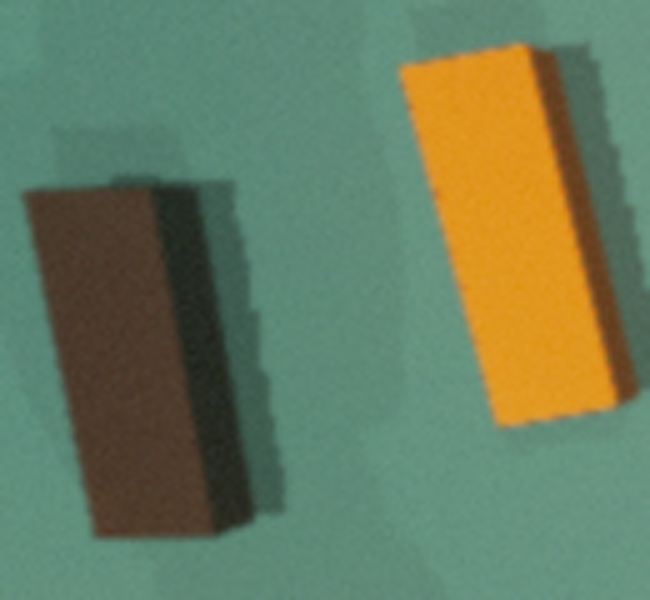

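Wrist crop: walnut top corners are (25,192) (150,187) (215,535) (95,537), and amber top corners are (402,68) (527,45) (617,405) (497,427).

Run:
```python
from h import *;from station import bot
d=dict(np.load("w1.npz"))
for c in([(25,192),(150,187),(215,535),(95,537)],[(402,68),(527,45),(617,405),(497,427)]):
    P=ray(d,np.array(c)/5+[64.6,84.6],.029)[:,:2]; e=np.diff(np.r_[P,P[:1]],axis=0)
    print(P.mean(0).round(4),np.linalg.norm(e,axis=1).round(3),np.degrees(np.arctan2(e[:,1],e[:,0])).round(1))
plan((.547,-.133,.12),185.5,bot)
```

```text
[ 0.5468 -0.1336] [0.038 0.109 0.039 0.108] [  96.1    5.4  -85.1 -174.9]
[ 0.4997 -0.0097] [0.039 0.109 0.039 0.109] [ 103.5   13.5  -75.8 -167. ]
t 1.85 eef [0.545  0.1638 0.3302] w 1.0 F [ 0.  -0.5 -0.1] shift [ 0.0365 -0.5926  0.4204] rot [ 0.     -0.0001 -0.0088] rows>= 8
```

```bash
python3 -m crank '0.0365 -0.5935 0.42 0 0 -0.009 0;0.0365 -0.5935 0.42 0 0 -0.009 0;0.0365 -0.5935 0.42 0 0 -0.009 0;0.0365 -0.5935 0.42 0 0 -0.009 0;0.0365 -0.5935 0.42 0 0 -0.009 0;0.0365 -0.5935 0.42 0 0 -0.009 0;0.0365 -0.5935 0.42 0 0 -0.009 0;0.0365 -0.5935 0.42 0 0 -0.009 0;0.0365 -0.5935 0.42 0 0 -0.009 0;0.0365 -0.5935 0.42 0 0 -0.009 0;0.0365 -0.5935 0.42 0 0 -0.009 0' 
python3 -c "
from h import *;from station import bot
plan((.547,-.1335,.004),185.4,bot)"
```

```text
t: 2.95
eef_pos: [0.5483, -0.1318, 0.1214]
tool_rot: [0.001, -0.049, 0.999, 0.0]
contact_force: [0.2, -0.1, 0.4]
gripper_width: 1.001
grasp_force: 0.0
t 2.95 eef [ 0.5483 -0.1318  0.1214] w 1.001 F [ 0.2 -0.1  0.4] shift [ 0.0035 -0.0032  0.2348] rot [0.0002 0.0007 0.0014] rows>= 3
```

```bash
python3 -m crank '0 0 0.08 0 0 0 0;0 0 0.14 0 0 0 0;0 0 0.19 0 0 0 0;0 0 0.22 0 0 0 0;0 0 0.234 0 0 0 0;0 0 0.234 0 0 0 0;0 0 0.234 0 0 0 0' 
python3 -c "
from h import *;from station import bot
plan((.547,-.1335,.004),185.4,bot)"
```

```text
t: 3.65
eef_pos: [0.5481, -0.134, 0.0044]
tool_rot: [0.001, -0.048, 0.999, -0.0]
contact_force: [0.1, 1.0, -0.2]
gripper_width: 0.999
grasp_force: 0.0
t 3.65 eef [ 0.5481 -0.134   0.0044] w 0.999 F [ 0.1  1.  -0.2] shift [0.002  0.0011 0.0007] rot [-0.0001  0.0006  0.0005] rows>= 1
```

```bash
python3 -m crank '0.002 0.001 0 0 0 0 0.3;0.002 0.001 0 0 0 0 0.7;0.002 0.001 0 0 0 0 1;0.002 0.001 0 0 0 0 1;0.002 0.001 0 0 0 0 1;0.002 0.001 0 0 0 0 1;0.002 0.001 0 0 0 0 1;0.002 0.001 0 0 0 0 1;0.002 0.001 -0.05 0 0 0 1;0.002 0.001 -0.15 0 0 0 1;0.002 0.001 -0.25 0 0 0 1;0.002 0.001 -0.35 0 0 0 1;0.002 0.001 -0.42 0 0 0 1;0.002 0.001 -0.42 0 0 0 1' 50
python3 - <<'E'
from h import *;from station import bot,eyes
d=eyes.read_camera("wrist"); np.savez("w2.npz",**d); cv2.imwrite("pics/w2.png",cv2.resize(d["image"][150:420,100:460,::-1],None,fx=2,fy=2))
plan((.545,.163,.21),183.7,bot)
E
```

```text
t: 5.05
eef_pos: [0.5493, -0.1345, 0.2192]
tool_rot: [0.005, -0.047, 0.999, -0.001]
contact_force: [0.0, -1.0, -0.3]
gripper_width: 0.001
grasp_force: 0.0
t 5.1 eef [ 0.5476 -0.134   0.2161] w 0.003 F [ 0.  -0.1 -0.3] shift [-0.0513  0.5918  0.0121] rot [-0.0002  0.0018  0.0098] rows>= 6
```

View pics/w2.png

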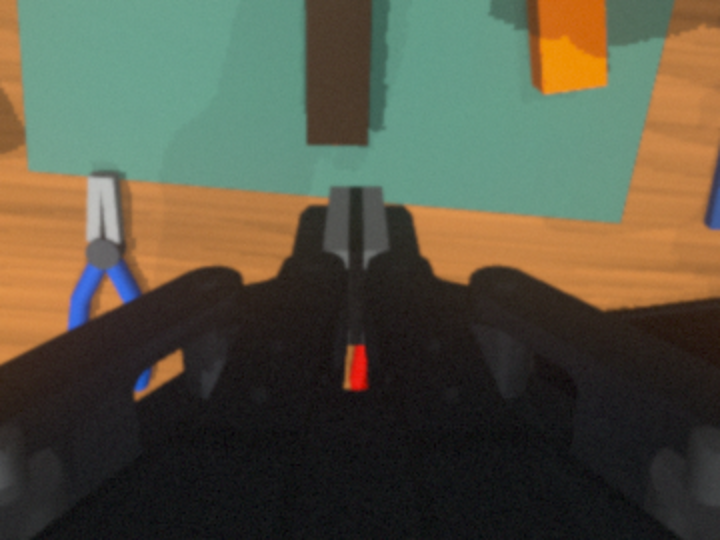

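Missed: the fingers are shut and empty, with the walnut still on the mat (crop column ~337). They probably hadn't closed yet when the lift began. I'll re-measure the walnut and retry, checking the closure before lifting.

```bash
python3 - <<'E'
from h import *;from station import bot
d=dict(np.load("w2.npz")); hsv=cv2.cvtColor(d["image"],cv2.COLOR_RGB2HSV).astype(int)
# walnut far edge corners in crop
P=ray(d,np.array([(307,143),(368,145)])/2+[99.8,149.8],.029);print(P,proj(d,[(.547,-.1335,.029)]))
im=d["image"]; H,S,V=[hsv[...,i] for i in range(3)]
m=(H<18)&(V<95)&(V>25); r=np.zeros_like(m); r[80:224,225:300]=1
print(rect(d,m&r,.029))
plan((.547,-.1335,.0),185.4,bot)
E
python3 -m crank '0 0 0 0 0 0 0;0 0 0 0 0 0 0;0 0 0 0 0 0 0;0 0 0 0 0 0 0'; python3 -m crank '0 0 0 0 0 0 0;0 0 0 0 0 0 0;0 0 0 0 0 0 0;0 0 0 0 0 0 0'
```

```text
[[ 0.60347442 -0.16066411  0.029     ]
 [ 0.6010993  -0.12175478  0.029     ]] [[278.71086209 179.88791304]]
(0.548032958984375, -0.14541909790039062, 107.41683197021484, 36.644859313964844, 4.149072170257568)
t 5.1 eef [ 0.5476 -0.134   0.2161] w 0.003 F [ 0.  -0.1 -0.3] shift [0.0036 0.0014 0.4322] rot [-0.0002  0.0018  0.0003] rows>= 5
t: 5.5
eef_pos: [0.5455, -0.1336, 0.2122]
tool_rot: [-0.001, -0.048, 0.999, 0.0]
contact_force: [-0.2, 0.5, -0.0]
gripper_width: 0.681
grasp_force: 0.0
t: 5.9
eef_pos: [0.546, -0.1336, 0.2133]
tool_rot: [0.0, -0.048, 0.999, 0.0]
contact_force: [-0.1, -0.3, 0.9]
gripper_width: 0.998
grasp_force: 0.0
```

```bash
cat > wal.py <<'E'
from h import *;from station import bot,eyes
d=eyes.read_camera("wrist"); np.savez("w3.npz",**d); hsv=cv2.cvtColor(d["image"],cv2.COLOR_RGB2HSV).astype(int)
H,S,V=[hsv[...,i] for i in range(3)]
m=((H<18)|(H>165))&(V<105)&(V>25)&(S>50); r=np.zeros_like(m); r[60:235,215:345]=1
x=rect(d,m&r,.029); print(np.round(x,4)); print("mean hsv in the middle",hsv[170:190,265:275].mean((0,1)))
plan((x[0],x[1],.0),180+x[4],bot)
cv2.imwrite("pics/w3.png",d["image"][:,:,::-1])
E
python3 wal.py
```

```text
[  0.548   -0.1456 107.6149  37.4923   4.1169]
mean hsv in the middle [ 14.205 108.47   66.85 ]
t 5.95 eef [ 0.546  -0.1336  0.2133] w 1.002 F [ 0.4 -0.6  0.3] shift [-0.0017 -0.0241  0.4266] rot [0.     0.     0.0075] rows>= 5
```

View pics/w3.png

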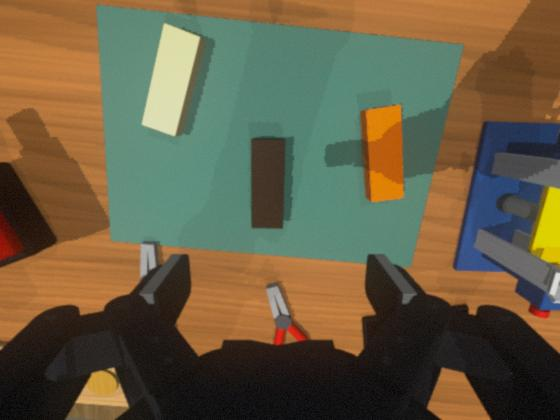

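The walnut is at (268,183), now at (0.548,-0.1456) and still flat. I'll go down and check the grip before lifting.

```bash
python3 -m crank '-0.002 -0.024 0.1 0 0 0.007 0;-0.002 -0.024 0.2 0 0 0.007 0;-0.002 -0.024 0.28 0 0 0.007 0;-0.002 -0.024 0.35 0 0 0.007 0;-0.002 -0.024 0.39 0 0 0.007 0;-0.002 -0.024 0.41 0 0 0.007 0;-0.002 -0.024 0.42 0 0 0.007 0;-0.002 -0.024 0.42 0 0 0.007 0;-0.002 -0.024 0.42 0 0 0.007 0;-0.002 -0.024 0.42 0 0 0.007 0' 80; python3 -m crank '0 0 0 0 0 0 1;0 0 0 0 0 0 1;0 0 0 0 0 0 1' 80; python3 -m crank '0 0 0 0 0 0 1;0 0 0 0 0 0 1;0 0 0 0 0 0 1;0 0 0 0 0 0 1' 80
```

```text
t: 6.95
eef_pos: [0.5491, -0.1457, 0.0045]
tool_rot: [0.001, -0.037, 0.999, -0.0]
contact_force: [-0.7, 0.0, 0.5]
gripper_width: 1.003
grasp_force: 0.0
t: 7.25
eef_pos: [0.5483, -0.1455, 0.0036]
tool_rot: [0.0, -0.037, 0.999, -0.0]
contact_force: [-0.0, 0.1, 0.3]
gripper_width: 0.512
grasp_force: 0.0
t: 7.65
eef_pos: [0.5506, -0.1461, 0.0056]
tool_rot: [0.002, -0.037, 0.999, -0.0]
contact_force: [-2.2, 0.9, 15.6]
gripper_width: 0.004
grasp_force: 8.3
```

Run:
```python
from h import *;from station import bot,eyes
o=bot.get_obs();print(o["eef_pos"],o["contact_force"],o["gripper_width"],o["grasp_force"])
a=eyes.read_camera("wrist")["image"];s=eyes.read_camera("scene");np.savez("s4.npz",**s)
b=cv2.resize(s["image"][120:280,170:330],None,fx=2.5,fy=2.5,interpolation=cv2.INTER_CUBIC)
c=np.zeros((420,800,3),np.uint8);c[:,:400]=a[:,80:480];c[:400,400:]=b
cv2.imwrite("pics/m4.png",c[:,:,::-1])
```

```text
[ 0.55057468 -0.14607382  0.00559053] [-2.18287454  0.85811934 15.60581317] 0.0037460734254390732 8.26788431382738
```

View pics/m4.png

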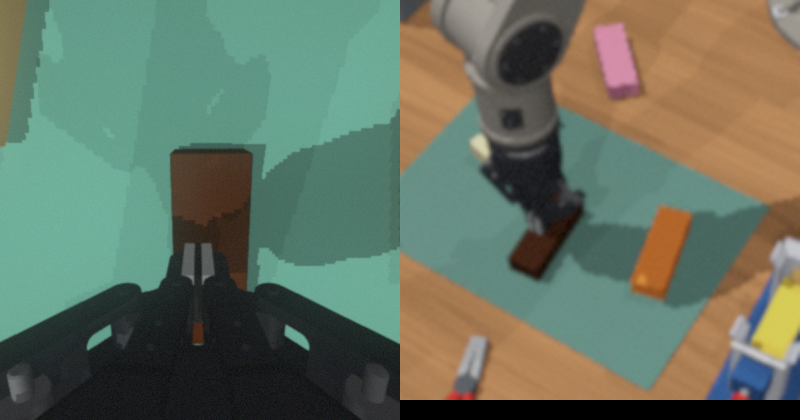

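The fingers are shut on top of the walnut (left half, tips at ~(278,245) in full-image pixels), although the reported TCP z is 0.0056. I'll check the real tip position against the cameras.

Run:
```python
from h import *;from station import bot,eyes
o=bot.get_obs(); R=Ro.from_quat(o["tool_rot"],scalar_first=True)
d=eyes.read_camera("wrist"); S=dict(np.load("s4.npz"))
for b in(0,.01,.02,.025,.03): 
    X=o["eef_pos"]-b*R.as_matrix()[:,2]; print(b,X.round(4),"wrist",proj(d,X).round(1),"scene",proj(S,X).round(1), "crop",((proj(S,X)-[170,120])*2.5).round(0))
print("blank top centre", proj(S,[(.548,-.1456,.029)]),"cam",-d["R"].T@d["t"])
```

```text
0 [ 0.5506 -0.1461  0.0056] wrist [[277.2 243.2]] scene [[226.3 214.8]] crop [[141. 237.]]
0.01 [ 0.5505 -0.1461  0.0156] wrist [[277.2 250. ]] scene [[225.9 212.9]] crop [[140. 232.]]
0.02 [ 0.5505 -0.146   0.0256] wrist [[277.2 257.5]] scene [[225.5 211.1]] crop [[139. 228.]]
0.025 [ 0.5505 -0.146   0.0306] wrist [[277.2 261.7]] scene [[225.3 210.1]] crop [[138. 225.]]
0.03 [ 0.5504 -0.146   0.0356] wrist [[277.1 266.1]] scene [[225.2 209.2]] crop [[138. 223.]]
blank top centre [[226.01305966 209.88726223]] cam [ 0.4807852  -0.15077273  0.1710974 ]
```

Run:
```python
from h import *;from station import eyes
d=eyes.read_camera("wrist");print(d["K"][0,0])
for z in(.003,.016,.029,.05):
    P=ray(d,[(251,152),(332,152),(254,240),(329,240)],z);print(z,P.round(4)[:,:2].tolist(),np.linalg.norm(P[1]-P[0]),np.linalg.norm(P[3]-P[2]))
```

```text
293.9065619019597
0.003 [[0.4974, -0.1648], [0.4941, -0.1192], [0.5506, -0.1604], [0.5472, -0.1144]] 0.04571362372814051 0.04607417205815624
0.016 [[0.4961, -0.1637], [0.493, -0.1216], [0.5452, -0.1596], [0.5421, -0.1172]] 0.042178310021790864 0.04251097494749617
0.029 [[0.4948, -0.1626], [0.492, -0.1241], [0.5398, -0.1589], [0.5369, -0.12]] 0.038642996315441214 0.03894777783683612
0.05 [[0.4928, -0.1609], [0.4904, -0.128], [0.5311, -0.1577], [0.5286, -0.1246]] 0.032932104943645645 0.033191844042692965
```

The cameras say the blank's top is at 0.029 and it sits directly under the tips, so the physical tips are about 23 mm above the reported TCP. That explains both misses: the pads closed over the top. I'll lift, open and re-measure, then go lower in force-guarded steps.

```bash
python3 -m crank '0 0 -0.08 0 0 0 1;0 0 -0.18 0 0 0 0;0 0 -0.24 0 0 0 0;0 0 -0.24 0 0 0 0;0 0 -0.24 0 0 0 0;0 0 -0.24 0 0 0 0;0 0 -0.24 0 0 0 0;0 0 -0.24 0 0 0 0;0 0 -0.24 0 0 0 0;0 0 -0.24 0 0 0 0' ; sed -i 's/60:235,215:345/30:240,200:360/' wal.py; python3 wal.py
```

```text
t: 8.85
eef_pos: [0.548, -0.1455, 0.1229]
tool_rot: [-0.0, -0.037, 0.999, 0.0]
contact_force: [-0.6, -0.3, -0.2]
gripper_width: 1.0
grasp_force: 0.0
[ 0.5383 -0.14   88.3114 38.1465  4.626 ]
mean hsv in the middle [ 13.12  117.72   69.435]
t 8.9 eef [ 0.548  -0.1455  0.123 ] w 0.999 F [-0.7  0.1  0.8] shift [0.0185 0.0124 0.2461] rot [ 0.     -0.0001 -0.0023] rows>= 3
```

```bash
python3 -m crank '0 0.013 0.08 0 0 0 0;0 0.013 0.15 0 0 0 0;0 0.013 0.2 0 0 0 0;0 0.013 0.23 0 0 0 0;0 0.013 0.25 0 0 0 0;0 0.013 0.26 0 0 0 0;0 0.013 0.264 0 0 0 0;0 0.013 0.264 0 0 0 0' ; python3 -m crank '0 0 0.01 0 0 0 0;0 0 0.01 0 0 0 0'
```

```text
t: 9.7
eef_pos: [0.5483, -0.1392, -0.0081]
tool_rot: [0.001, -0.037, 0.999, -0.0]
contact_force: [-0.1, -0.5, 0.3]
gripper_width: 0.999
grasp_force: 0.0
t: 9.9
eef_pos: [0.5477, -0.1389, -0.0137]
tool_rot: [0.0, -0.037, 0.999, 0.0]
contact_force: [-0.1, -0.5, 0.2]
gripper_width: 1.001
grasp_force: 0.0
```

```bash
python3 -m crank '0 0 0.012 0 0 0 0;0 0 0.012 0 0 0 0' ; python3 -m crank '0 0 0 0 0 0 1;0 0 0 0 0 0 1;0 0 0 0 0 0 1;0 0 0 0 0 0 1;0 0 0 0 0 0 1;0 0 0 0 0 0 1' 60
```

```text
t: 10.1
eef_pos: [0.5472, -0.1388, -0.0203]
tool_rot: [-0.0, -0.037, 0.999, 0.0]
contact_force: [-0.4, -0.6, -1.1]
gripper_width: 1.002
grasp_force: 0.0
t: 10.7
eef_pos: [0.548, -0.1391, -0.0194]
tool_rot: [0.0, -0.037, 0.999, -0.0]
contact_force: [-1.3, -0.5, 4.1]
gripper_width: 0.457
grasp_force: 61.5
```

Gripped (about 39 mm at 61 N). Lift and carry it over the magazine.

```bash
python3 -m crank '0 0 -0.03 0 0 0 1;0 0 -0.1 0 0 0 1;0 0 -0.2 0 0 0 1;0 0 -0.3 0 0 0 1;0 0 -0.38 0 0 0 1;0 0 -0.4 0 0 0 1;0 0 -0.4 0 0 0 1;0 0 -0.4 0 0 0 1' ;python3 -c "
from h import *;from station import bot
plan((.545,.163,.18),183.7,bot)"
```

```text
t: 11.5
eef_pos: [0.5466, -0.1386, 0.1792]
tool_rot: [-0.001, -0.037, 0.999, 0.0]
contact_force: [-0.6, 1.4, -1.3]
gripper_width: 0.454
grasp_force: 60.9
t 11.5 eef [ 0.5466 -0.1386  0.1792] w 0.454 F [-0.6  1.4 -1.3] shift [-0.0414  0.6018 -0.0013] rot [ 0.0002 -0.0006  0.0029] rows>= 7
```

```bash
python3 -m crank '-0.006 0.1 0 0 0 0.003 1;-0.012 0.19 0 0 0 0.003 1;-0.02 0.28 0 0 0 0.003 1;-0.027 0.37 0 0 0 0.003 1;-0.034 0.46 0 0 0 0.003 1;-0.04 0.54 0 0 0 0.003 1;-0.041 0.59 0 0 0 0.003 1;-0.041 0.602 0 0 0 0.003 1;-0.041 0.602 0 0 0 0.003 1;-0.041 0.602 0 0 0 0.003 1;-0.041 0.602 0 0 0 0.003 1;-0.041 0.602 0 0 0 0.003 1' ;python3 - <<'E'
from h import *;from station import bot,eyes
plan((.545,.163,.18),183.7,bot)
ims=[]
for n in("wrist","top","scene"):
    d=eyes.read_camera(n);np.savez("g_"+n+".npz",**d);ims.append(d["image"])
c=np.zeros((560,800,3),np.uint8)
c[:,:400]=cv2.resize(ims[0][0:280,180:380],(400,560),interpolation=cv2.INTER_CUBIC)
c[:270,400:]=cv2.resize(ims[1][135:240,170:326],(400,270),interpolation=cv2.INTER_CUBIC)
c[280:,400:]=cv2.resize(ims[2][190:308,260:428],(400,280),interpolation=cv2.INTER_CUBIC)
cv2.imwrite("pics/m5.png",c[:,:,::-1])
E
```

```text
t: 12.7
eef_pos: [0.5461, 0.161, 0.1802]
tool_rot: [-0.0, -0.031, 1.0, -0.0]
contact_force: [-0.1, -0.5, -0.6]
gripper_width: 0.457
grasp_force: 60.9
t 12.7 eef [0.5461 0.161  0.1802] w 0.457 F [-0.1 -0.5 -0.6] shift [0.002  0.0041 0.0004] rot [-0.0001 -0.0001 -0.0009] rows>= 1
```

View pics/m5.png

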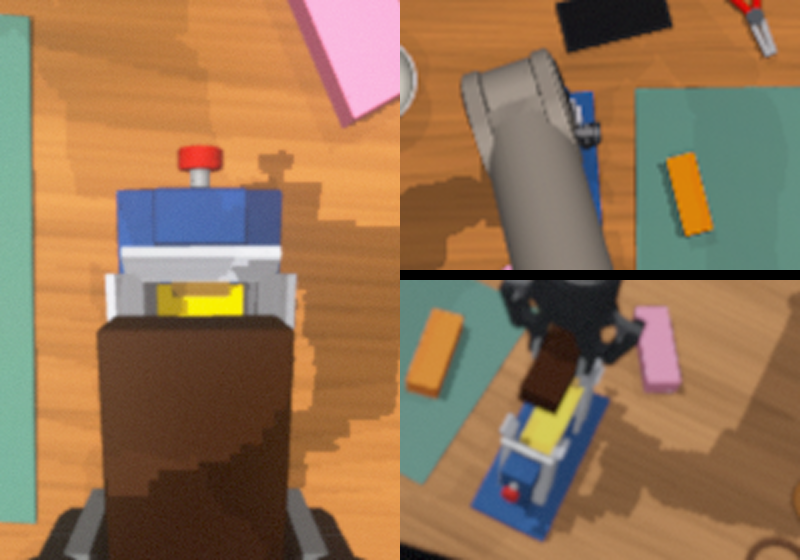

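The blank hangs straight over the magazine. In the wrist view its top edge runs (104,330)–(292,328), the flanges are at columns 106–296, the knob is at (200,158), and the lip edge is at row 247. That was my last picture, so from here I'll compute relative offsets.

Run:
```python
from h import *;from station import bot
d=dict(np.load("g_wrist.npz")); f=lambda l:np.array(l)/2+[180-.25,-.25]
print("cam",-d["R"].T@d["t"],bot.get_obs()["eef_pos"])
for z in(.222,.2284,.235): P=ray(d,f([(104,330),(292,328)]),z);print("blank",z,P[:,:2].round(4).tolist(),np.linalg.norm(P[1]-P[0]))
c=P
print("lip edge outer/inner",ray(d,f([(121,247),(280,247)]),.133)[:,:2].round(4).tolist(),ray(d,f([(121,257),(280,257)]),.133)[:,:2].round(4).tolist())
print("flange",ray(d,f([(106,275),(296,275)]),.133)[:,:2].round(4).tolist())
print("block",ray(d,f([(118,190),(281,190)]),.1)[:,:2].round(4).tolist(),"knob",ray(d,f([(200,158)]),.09)[:,:2])
# predicted at magazine pose
x=np.array([np.cos(np.radians(3.7)),np.sin(np.radians(3.7))])
print("axis at x: y(.44)=",.163+(.44-.545)*np.tan(np.radians(3.7)))
# blank ends in scene camera: dark mask
S=dict(np.load("g_scene.npz"));print(proj(S,[(.6,.165,.21)]))
```

```text
cam [0.47711366 0.15711172 0.34604041] [0.54610354 0.16202677 0.18038408]
blank 0.222 [[0.4945, 0.1388], [0.4916, 0.1782]] 0.03957511123665186
blank 0.2284 [[0.4936, 0.1397], [0.4908, 0.1771]] 0.037533190353847674
blank 0.235 [[0.4926, 0.1407], [0.4901, 0.176]] 0.03542745944345587
lip edge outer/inner [[0.4777, 0.1309], [0.4742, 0.1862]] [[0.481, 0.131], [0.4776, 0.1866]]
flange [[0.4875, 0.1259], [0.4833, 0.1928]]
block [[0.4563, 0.1251], [0.4524, 0.189]] knob [[0.44132374 0.15647368]]
axis at x: y(.44)= 0.15620995458684916
[[317.07496745 241.3874291 ]]
```

```bash
python3 -m crank '0.004 0.003 0.03 0 0 0 1;0.004 0.003 0.08 0 0 0 1;0.004 0.003 0.106 0 0 0 1;0.004 0.003 0.106 0 0 0 1;0.004 0.003 0.106 0 0 0 1;0.004 0.003 0.106 0 0 0 1;0.004 0.003 0.106 0 0 0 1' ;python3 - <<'E'
from h import *;from station import bot
for i in range(1): plan((.544,.1633,.0776),183.7,bot)
E
```

```text
t: 13.55
eef_pos: [0.5446, 0.1643, 0.1283]
tool_rot: [0.001, -0.032, 0.999, 0.0]
contact_force: [0.1, 0.2, -1.3]
gripper_width: 0.458
grasp_force: 60.9
t 13.55 eef [0.5446 0.1643 0.1283] w 0.458 F [ 0.1  0.2 -1.3] shift [ 0.0015 -0.002   0.1014] rot [ 0.0002  0.0005 -0.0002] rows>= 2
```

```bash
python3 -m crank '0.001 -0.002 0.02 0 0 0 1;0.001 -0.002 0.04 0 0 0 1;0.001 -0.002 0.05 0 0 0 1;0.001 -0.002 0.05 0 0 0 1'; python3 -m crank '0 0 0.01 0 0 0 1;0 0 0.02 0 0 0 1;0 0 0.03 0 0 0 1;0 0 0.03 0 0 0 1'
```

```text
t: 13.95
eef_pos: [0.5425, 0.1627, 0.1009]
tool_rot: [-0.001, -0.032, 0.999, -0.0]
contact_force: [-0.5, -0.8, -1.1]
gripper_width: 0.456
grasp_force: 60.9
t: 14.35
eef_pos: [0.5429, 0.1629, 0.0865]
tool_rot: [-0.001, -0.032, 0.999, -0.0]
contact_force: [0.4, -0.2, -1.6]
gripper_width: 0.459
grasp_force: 60.9
```

```bash
python3 -m crank '0 0 0.01 0 0 0 1;0 0 0.016 0 0 0 1;0 0 0.016 0 0 0 1;0 0 0.016 0 0 0 1'; python3 -m crank '0 0 0.006 0 0 0 1;0 0 0.006 0 0 0 1;0 0 0.006 0 0 0 1'
```

```text
t: 14.75
eef_pos: [0.5435, 0.163, 0.0793]
tool_rot: [-0.0, -0.032, 0.999, -0.0]
contact_force: [0.3, 0.5, -0.4]
gripper_width: 0.456
grasp_force: 60.9
t: 15.05
eef_pos: [0.5439, 0.1631, 0.0764]
tool_rot: [0.0, -0.032, 0.999, 0.0]
contact_force: [0.7, -0.3, -0.7]
gripper_width: 0.453
grasp_force: 61.0
```

```bash
python3 -m crank '0 0 0.006 0 0 0 1;0 0 0.006 0 0 0 1;0 0 0.006 0 0 0 1'; python3 -m crank '0 0 0.006 0 0 0 1;0 0 0.006 0 0 0 1;0 0 0.006 0 0 0 1'
```

```text
t: 15.35
eef_pos: [0.5436, 0.1632, 0.0735]
tool_rot: [0.0, -0.032, 0.999, 0.0]
contact_force: [-0.1, 1.1, 2.3]
gripper_width: 0.462
grasp_force: 61.3
t: 15.65
eef_pos: [0.5434, 0.1632, 0.0703]
tool_rot: [0.0, -0.032, 0.999, 0.0]
contact_force: [-0.2, 0.2, 3.6]
gripper_width: 0.452
grasp_force: 61.4
```

```bash
python3 -m crank '0 0 0 0 0 0 0;0 0 0 0 0 0 0;0 0 0 0 0 0 0;0 0 0 0 0 0 0;0 0 0 0 0 0 0;0 0 -0.05 0 0 0 0;0 0 -0.11 0 0 0 0;0 0 -0.13 0 0 0 0.5;0 0 -0.13 0 0 0 1;0 0 -0.13 0 0 0 1;0 0 -0.13 0 0 0 1;0 0 -0.13 0 0 0 1;0 0 -0.13 0 0 0 1;0 0 -0.13 0 0 0 1;0 0 -0.13 0 0 0 1' 40
python3 - <<'E'
from h import *;from station import bot,eyes
plan((.545,.163,.100),183.7,bot)
d=eyes.read_camera("scene");np.savez("s6.npz",**d);hsv=cv2.cvtColor(d["image"],cv2.COLOR_RGB2HSV).astype(int);H,S,V=[hsv[...,i] for i in range(3)]
for n in("scene","wrist"):
    d=eyes.read_camera(n);np.savez("r_"+n+".npz",**d)
hsv=cv2.cvtColor(d["image"],cv2.COLOR_RGB2HSV).astype(int);H,S,V=[hsv[...,i] for i in range(3)]
m=((H<18)|(H>165))&(V<120)&(V>25)&(S>60); r=np.zeros_like(m); r[60:235,215:345]=1
print(np.round(rect(d,m&r,.123),4))
E
```

```text
t: 17.15
eef_pos: [0.5434, 0.163, 0.1351]
tool_rot: [-0.0, -0.032, 0.999, -0.0]
contact_force: [0.7, 0.1, 0.8]
gripper_width: 0.003
grasp_force: 0.0
t 17.15 eef [0.5434 0.163  0.1351] w 0.003 F [0.7 0.1 0.8] shift [-0.0032 -0.0001  0.0702] rot [-0.     -0.0001 -0.0002] rows>= 1
[ 0.5155  0.1614 53.4115 38.437   3.6728]
```

The walnut sits in the mouth: yaw 3.7°, centre about (0.544,0.163), width 38 mm. Now press it down with the shut tips.

```bash
python3 -m crank '-0.002 0 0.04 0 0 0 1;-0.002 0 0.06 0 0 0 1;-0.002 0 0.075 0 0 0 1;-0.002 0 0.09 0 0 0 1;-0.002 0 0.105 0 0 0 1;-0.002 0 0.12 0 0 0 1;-0.002 0 0.13 0 0 0 1'; python3 -m crank '0 0 0.01 0 0 0 1;0 0 0.02 0 0 0 1;0 0 0.025 0 0 0 1;0 0 0.025 0 0 0 1;0 0 0.025 0 0 0 1'
```

```text
t: 18.0
eef_pos: [0.5454, 0.1634, 0.0705]
tool_rot: [0.001, -0.032, 0.999, 0.0]
contact_force: [-0.2, 1.0, 6.6]
gripper_width: 0.002
grasp_force: 3.4
t: 18.5
eef_pos: [0.5454, 0.1633, 0.0582]
tool_rot: [0.001, -0.032, 0.999, 0.0]
contact_force: [0.5, 0.5, 5.8]
gripper_width: 0.004
grasp_force: 2.8
```

```bash
python3 -m crank '0 0 0.004 0 0 0 1;0 0 0.008 0 0 0 1;0 0 0.008 0 0 0 1;0 0 0.008 0 0 0 1'; python3 -m crank '0 0 -0.006 0 0 0 1;0 0 -0.012 0 0 0 1;0 0 -0.018 0 0 0 1;0 0 -0.024 0 0 0 1;0 0 -0.03 0 0 0 1'
```

```text
t: 18.9
eef_pos: [0.5454, 0.1633, 0.0543]
tool_rot: [0.001, -0.032, 0.999, 0.0]
contact_force: [0.6, -0.1, 6.9]
gripper_width: 0.001
grasp_force: 3.1
t: 19.4
eef_pos: [0.544, 0.163, 0.0685]
tool_rot: [-0.0, -0.032, 0.999, -0.0]
contact_force: [0.4, -0.6, 0.2]
gripper_width: -0.003
grasp_force: 0.0
```

```bash
python3 -m crank '0 0 -0.05 0 0 0 1;0 0 -0.15 0 0 0 0;0 0 -0.25 0 0 0 0;0 0 -0.35 0 0 0 0;0 0 -0.42 0 0 0 0;0 0 -0.42 0 0 0 0;0 0 -0.42 0 0 0 0;0 0 -0.42 0 0 0 0;0 0 -0.42 0 0 0 0'
python3 - <<'E'
from h import *;from station import bot,eyes
plan((.5,-.009,.1),193.4,bot)
d=eyes.read_camera("wrist");np.savez("v1.npz",**d)
hsv=cv2.cvtColor(d["image"],cv2.COLOR_RGB2HSV).astype(int);H,S,V=[hsv[...,i] for i in range(3)]
m=((H<18)|(H>165))&(V<110)&(V>25)&(S>60); r=np.zeros_like(m); r[60:250,245:315]=1
for z in(.085,.111,.123):print(z,np.round(rect(d,m&r,z),4))
red=((H<8)|(H>172))&(S>150)&(V>90)
n,l,st,c=cv2.connectedComponentsWithStats((red).astype(np.uint8))
for i in range(1,n):
    if st[i,4]>25 and 250<c[i][0]<310: print(c[i],st[i,4],ray(d,c[i],.09))
print("latch knobs out reference .4414,.1563 / .6516,.1692 sep .2105")
a=(H>10)&(H<20)&(S>180)&(V>120);r[:]=0;r[60:330,60:240]=1
print("amber",np.round(rect(d,a&r,.029),4))
E
```

```text
t: 20.3
eef_pos: [0.5435, 0.1628, 0.277]
tool_rot: [-0.002, -0.032, 0.999, -0.001]
contact_force: [-0.3, -0.0, -0.3]
gripper_width: 0.999
grasp_force: 0.0
t 20.3 eef [0.5435 0.1628 0.277 ] w 0.999 F [-0.3 -0.  -0.3] shift [ 0.1077 -0.3369  0.3547] rot [-0.0003 -0.001  -0.054 ] rows>= 6
0.085 [  0.5457   0.1636 109.3521  38.7831   3.629 ]
0.111 [  0.5405   0.1633 101.41    35.9663   3.629 ]
0.123 [ 0.5382  0.1631 97.7443 34.6662  3.629 ]
[277.73504274  94.83760684] 117 [[0.44138752 0.15634007 0.09      ]]
[277.59493671 265.88607595] 79 [[0.65264529 0.16974569 0.09      ]]
latch knobs out reference .4414,.1563 / .6516,.1692 sep .2105
amber [ 4.992000e-01 -8.800000e-03  1.081213e+02  4.021780e+01  1.372570e+01]
```

Walnut is latched: the force was gone at 0.0685, its apparent size matches a top at 0.085, and the knobs are out. Next is the amber blank at (0.4995,-0.009), yaw 13.6°.

```bash
python3 -m crank '0.03 -0.09 0.02 0 0 -0.02 0;0.06 -0.18 0.1 0 0 -0.055 0;0.109 -0.337 0.39 0 0 -0.055 0;0.109 -0.337 0.39 0 0 -0.055 0;0.109 -0.337 0.39 0 0 -0.055 0;0.109 -0.337 0.39 0 0 -0.055 0;0.109 -0.337 0.39 0 0 -0.055 0;0.109 -0.337 0.39 0 0 -0.055 0;0.109 -0.337 0.39 0 0 -0.055 0;0.109 -0.337 0.39 0 0 -0.055 0;0.109 -0.337 0.39 0 0 -0.055 0;0.109 -0.337 0.39 0 0 -0.055 0'
python3 -c "
from h import *;from station import bot
plan((.4995,-.009,-.02),193.6,bot)"
```

```text
t: 21.55
eef_pos: [0.5014, -0.008, 0.0845]
tool_rot: [0.001, -0.119, 0.993, 0.0]
contact_force: [0.2, 0.5, 0.2]
gripper_width: 1.001
grasp_force: 0.0
t 21.55 eef [ 0.5014 -0.008   0.0845] w 1.001 F [0.2 0.5 0.2] shift [ 0.0045 -0.0011  0.2089] rot [0.     0.0004 0.0001] rows>= 3
```

```bash
python3 -m crank '0.003 -0.001 0.06 0 0 0 0;0.003 -0.001 0.11 0 0 0 0;0.003 -0.001 0.15 0 0 0 0;0.003 -0.001 0.18 0 0 0 0;0.003 -0.001 0.2 0 0 0 0;0.003 -0.001 0.207 0 0 0 0;0.003 -0.001 0.207 0 0 0 0'; python3 -m crank '0 0 0 0 0 0 1;0 0 0 0 0 0 1;0 0 0 0 0 0 1;0 0 0 0 0 0 1;0 0 0 0 0 0 1;0 0 0 0 0 0 1' 60
```

```text
t: 22.25
eef_pos: [0.4996, -0.0094, -0.0197]
tool_rot: [-0.0, -0.118, 0.993, 0.0]
contact_force: [1.1, 0.2, 0.3]
gripper_width: 1.002
grasp_force: 0.0
t: 22.85
eef_pos: [0.5001, -0.0093, -0.0189]
tool_rot: [0.001, -0.118, 0.993, 0.0]
contact_force: [-0.1, -0.8, 5.7]
gripper_width: 0.457
grasp_force: 61.0
```

Gripped. Lift it straight up, then carry it over the magazine.

```bash
python3 -m crank '0 0 -0.03 0 0 0 1;0 0 -0.1 0 0 0 1;0 0 -0.2 0 0 0 1;0 0 -0.3 0 0 0 1;0 0 -0.38 0 0 0 1;0 0 -0.4 0 0 0 1;0 0 -0.4 0 0 0 1;0 0 -0.4 0 0 0 1' ;python3 -c "
from h import *;from station import bot
plan((.544,.163,.18),183.7,bot)"
```

```text
t: 23.65
eef_pos: [0.4984, -0.0093, 0.1789]
tool_rot: [-0.001, -0.118, 0.993, 0.0]
contact_force: [-0.0, -0.5, -2.0]
gripper_width: 0.462
grasp_force: 60.8
t 23.65 eef [ 0.4984 -0.0093  0.1789] w 0.462 F [-0.  -0.5 -2. ] shift [-0.1697  0.3135 -0.0024] rot [ 0.0001 -0.0007  0.055 ] rows>= 4
```

```bash
python3 -m crank '-0.045 0.085 0 0 0 0.02 1;-0.085 0.16 0 0 0 0.04 1;-0.125 0.235 0 0 0 0.055 1;-0.155 0.29 0 0 0 0.055 1;-0.168 0.314 0 0 0 0.055 1;-0.168 0.314 0 0 0 0.055 1;-0.168 0.314 0 0 0 0.055 1;-0.168 0.314 0 0 0 0.055 1;-0.168 0.314 0 0 0 0.055 1' ;python3 - <<'E'
from h import *;from station import bot,eyes
d=eyes.read_camera("wrist")
hsv=cv2.cvtColor(d["image"],cv2.COLOR_RGB2HSV).astype(int);H,S,V=[hsv[...,i] for i in range(3)]
m=(H>8)&(H<22)&(S>190)&(V>100); r=np.zeros_like(m); r[150:228,222:336]=1
for z in(.222,.228):print(z,np.round(rect(d,m&r,z),4))
plan((.544,.163,.12),183.7,bot)
E
```

```text
t: 24.55
eef_pos: [0.5442, 0.1609, 0.1803]
tool_rot: [-0.0, -0.031, 1.0, -0.0]
contact_force: [-0.7, 0.3, -1.1]
gripper_width: 0.455
grasp_force: 60.7
0.222 [  0.503    0.1587  42.1922  32.2433 -86.4714]
0.228 [  0.5016   0.1586  40.1523  30.6845 -86.4714]
t 24.6 eef [0.5443 0.1613 0.1804] w 0.457 F [-0.4 -0.9 -1.6] shift [0.0003 0.0034 0.1208] rot [-0.0001 -0.     -0.0009] rows>= 2
```

```bash
python3 -m crank '0 0.003 0.05 0 0 0 1;0 0.003 0.1 0 0 0 1;0 0.003 0.12 0 0 0 1;0 0.003 0.12 0 0 0 1;0 0.003 0.12 0 0 0 1;0 0.003 0.12 0 0 0 1' ;python3 - <<'E'
from h import *;from station import bot
plan((.544,.163,.073),183.7,bot)
E
```

```text
t: 25.2
eef_pos: [0.5452, 0.1646, 0.1216]
tool_rot: [0.001, -0.032, 0.999, 0.0]
contact_force: [1.4, 0.6, -1.6]
gripper_width: 0.456
grasp_force: 60.8
t 25.2 eef [0.5452 0.1646 0.1216] w 0.456 F [ 1.4  0.6 -1.6] shift [ 0.0029 -0.0031  0.0972] rot [ 0.0003  0.0007 -0.0003] rows>= 1
```

```bash
python3 -m crank '0.001 -0.002 0 0 0 0 1;0.001 -0.002 0.01 0 0 0 1;0.001 -0.002 0.02 0 0 0 1;0.001 -0.002 0.03 0 0 0 1;0.001 -0.002 0.04 0 0 0 1;0.001 -0.002 0.05 0 0 0 1;0.001 -0.002 0.05 0 0 0 1'; python3 -m crank '0 0 0.01 0 0 0 1;0 0 0.02 0 0 0 1;0 0 0.03 0 0 0 1;0 0 0.036 0 0 0 1;0 0 0.042 0 0 0 1;0 0 0.042 0 0 0 1'; python3 -m crank '0 0 0.005 0 0 0 1;0 0 0.01 0 0 0 1;0 0 0.01 0 0 0 1'
```

```text
t: 25.9
eef_pos: [0.5437, 0.1633, 0.0945]
tool_rot: [-0.0, -0.032, 0.999, -0.0]
contact_force: [0.0, -1.0, -0.8]
gripper_width: 0.454
grasp_force: 60.8
t: 26.5
eef_pos: [0.5448, 0.1637, 0.0747]
tool_rot: [0.001, -0.032, 0.999, 0.0]
contact_force: [2.6, -0.2, 2.1]
gripper_width: 0.457
grasp_force: 61.3
t: 26.8
eef_pos: [0.5443, 0.1637, 0.0698]
tool_rot: [0.001, -0.032, 0.999, 0.0]
contact_force: [1.1, 0.7, 3.5]
gripper_width: 0.457
grasp_force: 61.4
```

On the ramps. Release, raise, shut the fingers and check how it sits.

```bash
python3 -m crank '0 0 0 0 0 0 0;0 0 0 0 0 0 0;0 0 0 0 0 0 0;0 0 0 0 0 0 0;0 0 0 0 0 0 0;0 0 -0.05 0 0 0 0;0 0 -0.11 0 0 0 0;0 0 -0.13 0 0 0 0.5;0 0 -0.13 0 0 0 1;0 0 -0.13 0 0 0 1;0 0 -0.13 0 0 0 1;0 0 -0.13 0 0 0 1;0 0 -0.13 0 0 0 1;0 0 -0.13 0 0 0 1;0 0 -0.13 0 0 0 1' 40
python3 - <<'E'
from h import *;from station import bot,eyes
plan((.545,.163,.100),183.7,bot)
d=eyes.read_camera("wrist")
hsv=cv2.cvtColor(d["image"],cv2.COLOR_RGB2HSV).astype(int);H,S,V=[hsv[...,i] for i in range(3)]
m=(H>8)&(H<22)&(S>190)&(V>100); r=np.zeros_like(m); r[60:235,215:345]=1
print(np.round(rect(d,m&r,.123),4))
E
```

```text
t: 28.3
eef_pos: [0.5437, 0.1634, 0.1341]
tool_rot: [-0.0, -0.032, 0.999, -0.0]
contact_force: [0.8, -0.2, -0.6]
gripper_width: 0.003
grasp_force: 0.0
t 28.3 eef [0.5437 0.1634 0.1341] w 0.003 F [ 0.8 -0.2 -0.6] shift [-0.0025 -0.0009  0.0682] rot [-0.     -0.0001 -0.0001] rows>= 1
[ 0.5152  0.162  53.6497 38.1608  3.6746]
```

```bash
python3 -m crank '-0.002 0 0.04 0 0 0 1;-0.002 0 0.06 0 0 0 1;-0.002 0 0.075 0 0 0 1;-0.002 0 0.09 0 0 0 1;-0.002 0 0.105 0 0 0 1;-0.002 0 0.12 0 0 0 1;-0.002 0 0.13 0 0 0 1;-0.002 0 0.14 0 0 0 1;-0.002 0 0.15 0 0 0 1;-0.002 0 0.157 0 0 0 1;-0.002 0 0.161 0 0 0 1;-0.002 0 0.161 0 0 0 1;-0.002 0 0.161 0 0 0 1'
```

```text
t: 29.65
eef_pos: [0.5451, 0.1636, 0.0547]
tool_rot: [0.0, -0.032, 0.999, 0.0]
contact_force: [-3.2, -1.4, 8.7]
gripper_width: 0.005
grasp_force: 4.4
```

```bash
python3 -m crank '0 0 0.002 0 0 0 1;0 0 0.002 0 0 0 1;0 0 0.002 0 0 0 1'; python3 -m crank '0 0 -0.006 0 0 0 1;0 0 -0.012 0 0 0 1;0 0 -0.018 0 0 0 1;0 0 -0.024 0 0 0 1;0 0 -0.03 0 0 0 1;0 0 -0.03 0 0 0 1'
```

```text
t: 29.95
eef_pos: [0.5451, 0.1636, 0.0537]
tool_rot: [0.0, -0.032, 0.999, 0.0]
contact_force: [-2.8, -0.1, 7.8]
gripper_width: -0.002
grasp_force: 4.4
t: 30.55
eef_pos: [0.5451, 0.1635, 0.0681]
tool_rot: [0.0, -0.032, 0.999, 0.0]
contact_force: [-0.1, -0.2, -0.1]
gripper_width: 0.0
grasp_force: 0.0
```

Force is zero at 0.068, so it's latched. Lift away and verify.

```bash
python3 -m crank '0 0 -0.05 0 0 0 1;0 0 -0.15 0 0 0 0;0 0 -0.25 0 0 0 0;0 0 -0.35 0 0 0 0;0 0 -0.42 0 0 0 0;0 0 -0.42 0 0 0 0;0 0 -0.42 0 0 0 0;0 0 -0.42 0 0 0 0;0 0 -0.42 0 0 0 0'
python3 - <<'E'
from h import *;from station import bot,eyes
d=eyes.read_camera("wrist")
hsv=cv2.cvtColor(d["image"],cv2.COLOR_RGB2HSV).astype(int);H,S,V=[hsv[...,i] for i in range(3)]
m=(H>8)&(H<22)&(S>190)&(V>100); r=np.zeros_like(m); r[60:250,245:315]=1
for z in(.085,.111):print(z,np.round(rect(d,m&r,z),4))
red=((H<8)|(H>172))&(S>150)&(V>90)
n,l,st,c=cv2.connectedComponentsWithStats(red.astype(np.uint8))
for i in range(1,n):
    if st[i,4]>25 and 250<c[i][0]<310: print(c[i],st[i,4],ray(d,c[i],.09))
o=bot.get_obs();print(o["t"],o["eef_pos"],o["contact_force"])
E
```

```text
t: 31.45
eef_pos: [0.5438, 0.1632, 0.2759]
tool_rot: [-0.002, -0.032, 0.999, -0.001]
contact_force: [-0.2, 0.7, 0.2]
gripper_width: 1.003
grasp_force: 0.0
0.085 [  0.545    0.1644 107.7239  38.4333   2.9692]
0.111 [ 0.5399  0.164  99.878  35.6341  2.9692]
[277.13274336  94.38938053] 113 [[0.44146293 0.15603455 0.09      ]]
[276.98780488 265.80487805] 82 [[0.6524922  0.16930047 0.09      ]]
31.5 [0.54398902 0.16321045 0.27616323] [-1.07674373 -0.17834982 -0.4688406 ]
```

Amber's top is at latch level, centred and straight, and both knobs are out (0.211 m apart). I'm handing in.

```bash
python3 -c "
from station import ticket;print(ticket.hand_in())"
```

```text
the job is handed in; nothing more can be done
None
```

The magazine is loaded, walnut underneath and amber on top, and the job is handed in (no verdict was returned): my last measurements show both latches out and amber centred at latch level, though two missed grasps slid the walnut about 12 mm on its mat first.

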